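# Free the catch of a small lift stand and lower its load

### The job

The lift stand is locked up by its catch, with the tub of screws on its platform. Take the release rod, put its tip under the catch's tongue and flick the tongue up, by feel and lightly, until the catch is clear of the rack; lay the rod back flat on the bench beside the stand; then push the platform gently all the way down to its stop with the tub still standing on it. Do not disturb the other things on the bench.

Things in the scene. Friction and masses are not known exactly. Their poses are not given: they have to be found in the camera images.
- lifter: Small grey lift stand, fixed to the bench. Base plate 190 x 150 x 12 mm; origin on the bench midway between the two uprights (y = +-45 mm); x points to the back, y left, z up. Crosshead top at z = 198 mm. Between the uprights slides a carriage with a ladder of 3 rungs at its front, held up by a catch. The stand takes at most 7 N from the rod, 25 N from the hand.
- catch (a point): Fixed point, stand x = -80, y = 0, z = 126 mm: NOMINAL middle of the tongue's underside, 36 mm in front of the axle; a good place for the rod's tip, brought in level from the front. The catch bracket's height is not measured: the true underside is up to 8 mm higher or lower and must be felt. Lifted here, the hook is clear from 15 mm of lift; hard stop at 18 mm.
- catch_axle (a point): Nominal axle of the steel catch (stand x = -44, z = 130 mm; same unknown height error). Its hook reaches under a rung and stops the carriage within 20 mm of its start. Its flat tongue, 16 mm wide, 5 thick, points level to the front, x = -50 to -110 mm. Raising it turns the hook forward, out of the rungs. Stiff axle: it takes 3 to 4 N at the point catch and stays where it is left.
- platform (a joint): Height of the carriage with platform above its bottom stop (m): about 0.075 at the start, 0 when fully down. The carriage stays where it is left (14 N of friction, more than the load); pushing it down takes about 4 to 10 N at 40 mm/s. Do not push it before the catch is clear: that wedges the rung on the hook. The bottom stop is hard.
- push_pad (a point): Middle of the top of the black round pad (36 mm diameter, 14 mm high, nothing above it) on a bent bar at the right of the stand (its x = -30, y = -125 mm), part of the carriage: push here, straight down, with closed fingertips. It goes from about 151 mm above the bench to 76 mm.
- platform_top (a point): Middle of the platform's upper face (100 x 100 mm with a rim 9 mm high at the sides and back), behind the uprights, part of the carriage.
- tub: Clear jar of screws with a red lid, 65 mm diameter, 86 mm high, 0.24 to 0.48 kg, standing on the platform. Origin: centre of its underside; z up.
- rod: Release rod, 150 mm long, 0.12 kg, lying on the bench to the right of the stand: a flat wooden handle 80 x 16 x 24 mm (x = -75 to 5 mm) and a round steel shank of 10 mm diameter (x = 5 to 75 mm), its axis 12 mm above the underside. Origin: centre of the underside of the whole; x points along it to the tip.
- rod_tip (a point): End of the rod's shank, on its axis.
- rod_grip (a point): Good place to grasp the handle (across its 16 mm), on the axis, 90 mm behind the tip; the handle ends 20 mm in front of it.
- offcut: Bystander: pine offcut 55 x 90 x 18 mm lying in front of the stand. Origin: centre of its underside.
- measure: Bystander: tape measure 38 x 106 x 68 mm standing on its edge, left of the stand. Origin: centre of its underside.
- sander: Bystander: cork sanding block 60 x 114 x 31 mm, right of the rod. Origin: centre of its underside.

How it is judged:
On the way, in this order (a step that is already met when the one before it is completed fails the run):
1. the rod's tip presses the catch's tongue, within 35 mm of the site catch, while the platform is still up (contact force between rod and lifter above 0.5 N and distance between rod_tip and catch below 0.035 m and value of joint platform above 0.045 m), for 0.2 s.
2. the rod lies flat on the bench again while the platform is still up (height (world z) of rod below 0.011 m and height (world z) of rod_tip below 0.02 m and value of joint platform above 0.045 m), for 0.2 s.
At the end, for the whole second after the job is handed in: The platform is within 4 mm of its bottom stop, the tub stands upright (within 0.1 rad) within 30 mm of the platform's middle, the rod lies flat on the bench (not on the stand), and all are at rest (value of joint platform below 0.004 m and angle between tub's own z axis and vertical below 0.1 rad and distance between tub and platform_top below 0.03 m and height (world z) of rod below 0.011 m and height (world z) of rod_tip below 0.02 m and linear speed of each of rod, tub below 0.02 m/s); the robot touches nothing.
It fails at once if the rod presses on the stand or its catch with more than 7 N (contact force between rod and lifter above 7 N).
It fails at once if the hand presses on the stand with more than 25 N (contact force between any of the fingers, the arm and lifter above 25 N).
It fails at once if the platform comes down faster than 0.15 m/s (velocity of joint platform below -0.15 m/s).
It fails at once if the tub tips (angle between tub's own z axis and vertical above 0.3 rad).
It fails at once if the offcut, the tape measure or the sanding block is moved by more than 30 mm (distance of any of offcut, measure, sander from where it was at the start of the episode above 0.03 m).
It also fails if it takes over 72 s, if anything falls off the work surface, if the arm or the gripper's body presses on something with over 40 N, if the wrist force passes 120 N, or if a joint passes its speed limit or range.

### The arm

A 6-joint arm with a two-finger parallel gripper is mounted at the origin on a cart in front of the work surface, level with it; the furniture and walls round the work are solid. World frame = base frame: x ahead of the robot, y to its left, z up, the work surface at z = 0. Lengths are in m, angles in rad, forces in N, time in s.
With the tool pointing down it reaches from about 0.375 to 0.9 m from the base axis. Payload 3.1 kg.
Tool frame: the origin (TCP) lies at the centre of the arm's flange, where the gripper is bolted on; the fingertips stand robot.tip_extent ahead of it and the grasp point (between the pads) lies 164 mm ahead of it (robot.tip_extent is the distance from the TCP to the fingertips, in m); z points along the fingers, y is the line along which they close (so a half turn about z gives the same grasp; the last joint's range is limited). The gripper opens to 87 mm and grips with 3 to 60 N. Pads are 19 mm wide; open, the fingers measure 117 mm over their backs; the gripper's body (75 mm by 190 mm) begins 51 mm behind the grasp point.
Start: joints at [-1.308, 0.527, 1.433, -0, 1.181, -0.178], TCP at [0.267, -0.565, 0.405] pointing down, gripper open.
Joint ranges: [-3.08, 3.08], [-0.75, 2.2], [0.22, 2.44], [-1.43, 4.57], [0, 2.65], [-2.85, 2.85]. Speed limits (rad/s): [2.79, 2.79, 3.14, 3.14, 3.14, 3.14].

### API

Orientations are given as a unit quaternion [x, y, z, w].
In Python, from rig import get_obs, camera, hand_in, cut_out, robot gives the robot as it stands.
- The arm moves only by the tool step_arm, never from a script. Its argument "rows" is a list of rows, each a list of 6 numbers: the shift along the world's x, y, z in m, then the turn, a rotation vector about the world's x, y, z in degrees. A call has 1 to 12 rows; each row shifts and turns the commanded pose from where the row before left it; what a row does not reach is not made up. A row lasts 1/8 s, in which the tool goes at most 62.5 mm and 10.7 degrees, less where a joint would pass 70% of its speed; a pose out of reach is approached as far as the arm can. A call is refused whole if a number of a shift passes 0.0625 or a number of a turn 10.7, either way. A call with a gripper value outside its range is refused whole. "jaw" is the finger opening in m, from 0 to 0.087, set as the call begins (left out, the last holds). The fingers move at their own pace and stop on an object; "squeeze" is the grip in N (left out, the last holds). Time passes only in rows, so rows that do not move let the fingers close. It gives the time, the measured TCP pose, the force, the opening and the grip force at its end, in the units of the state.
- get_obs(): the state, without advancing time (a new reading comes with each control period).
- camera(name): name is "scene" or "top" or "wrist"; returns a dict with "pixels" (420x560x3 uint8, blue, green, red), "depth" (420x560 float32, m along the optical axis (not along the pixel's ray), 0 where there is no reading), "fov_y" (degrees; the focal length in pixels is half the picture's height over the tangent of half this angle, whatever the lens; pixels are square), "cx", "cy" (the principal point, pixels), "extrinsics" (4x4, takes a point from camera to world coordinates); the wrist camera has in their place "mount" (4x4, takes a point from camera to tool coordinates, whose origin is the TCP and whose axes are the flange's). Camera axes: x right, y up, looking along -z (the intrinsics and any distortion apply to the point x, -y, -z); pixel columns grow to the right and rows downward; lengths in m; the calibration is good to about 2 mm. A picture is of the moment at which its call begins: read the wrist's pose just before it.
- hand_in(): hands the job in; it is judged then, once.
Trained networks look in the newest picture that a camera, given by its name, has taken for a name from the list of things; names that differ only in an ending like _2 or _b are one class to them, and where a whole thing is asked for, a point or a joint stands for the part that bears it (a point fixed in the world has none). Each returns a list of dicts, best first, with "confidence" (0 to 1); they miss things now and then, are a little off and sometimes report something else, mostly with a low value. They report only what shows in the picture. A call takes as long as a camera call.
- cut_out(label, camera): "region" (420x560 bool, what is visible of it) and "extent" ([centre column, centre row, width, height] in pixels, round what is visible of it).
The state is a dict: "time": time; "q": joint angles; "joint_velocities": joint speeds; "joint_torque": joint torques, N m; "position": TCP position; "tool_rot": TCP orientation; "ft_force": force on the tool from outside, world axes, zero at the start; "moment": the same for the moment, N m; "grip_width": finger opening in m; "grip_force": force on a finger pad.
Only numpy, scipy, OpenCV 4.12 (cv2) and the standard library are available. Lean on these libraries where they do the work, as an engineer would, in place of code of your own. Each camera call takes 0.05 s, during which the arm holds its last target. There are 200 camera calls.

## Working session

There is one attempt and no reset: what is moved stays moved. The work goes in short steps, Python scripts to look and compute and a tool call to move; the robot and the scene stay as the last step left them, time stands still between calls to the robot, and variables do not carry over. Pictures are saved under pics/ and viewed, at most 10 in all, crops included, and the job is handed in when it is done.

Besides the shell and the picture viewer there is one more tool, called as name([rows], argument=value, ...), one row to a line, values as JSON. step_arm: Moves the arm, as the interface text tells. Its arguments: {"type":"object","properties":{"rows":{"type":"array"},"jaw":{"type":"number"},"squeeze":{"type":"number"}},"required":["rows"]}

```bash
mkdir -p pics; ls; cat > h.py <<'E'
import numpy as np, cv2
from rig import get_obs, camera, hand_in, cut_out, robot
from scipy.spatial.transform import Rotation as R
def cloud(c, T=None):
    T=c.get("extrinsics") if T is None else T
    T=np.array(T); d=c["depth"]; h,w=d.shape
    f=h/2/np.tan(np.radians(c["fov_y"])/2)
    v,u=np.mgrid[:h,:w]
    P=np.stack([(u-c["cx"])/f*d,-(v-c["cy"])/f*d,-d],-1)
    return P@T[:3,:3].T+T[:3,3], d>0
E
python3 - <<'E'
from h import *
print(get_obs(), robot.tip_extent)
ims=[]
for n in ["scene","top"]:
    c=camera(n); cv2.imwrite(f"pics/{n}0.png",c["pixels"])
    print(n,[k for k in c],c["fov_y"],c["cx"],c["cy"])
    P,ok=cloud(c); np.savez(f"{n}0.npz",P=P,ok=ok)
    for l in ["lifter","rod","tub","platform","push_pad","offcut","measure","sander","rod_tip","catch"]:
        try:
            r=cut_out(l,n)
        except Exception as e: print(l,e); continue
        for q in r[:2]:
            m=q["region"]&ok
            if m.sum()==0: continue
            p=P[m]
            print(l,round(q["confidence"],2),np.round(q["extent"]),"med",np.round(np.median(p,0),3),"lo",np.round(np.percentile(p,3,0),3),"hi",np.round(np.percentile(p,97,0),3))
E
```

```text
pics
{'time': 0.0, 'q': array([-1.30748716e+00,  5.28462528e-01,  1.43390877e+00,  1.16750455e-05,
        1.18139275e+00, -1.78503467e-01]), 'joint_velocities': array([-1.95130437e-04,  1.31480984e-03,  7.78865061e-04,  1.15926974e-03,
        3.21092790e-06,  7.51233363e-05]), 'joint_torque': array([-4.83154508e-04, -4.40045643e+01, -1.76588076e+01,  6.35617808e-02,
        5.83251624e-02, -1.68068264e-04]), 'position': array([ 0.26717096, -0.56463404,  0.40377139]), 'tool_rot': array([ 9.75699175e-01,  2.19111710e-01, -4.06296177e-05, -1.08494999e-03]), 'ft_force': array([-0.36701986,  0.57148928,  0.43095003]), 'moment': array([-0.06159034,  0.03690919, -0.01459837]), 'grip_force': 0.0, 'grip_width': 0.08711664094171101} 0.1822
scene ['pixels', 'depth', 'fov_y', 'cx', 'cy', 'extrinsics'] 50.391912007286386 274.89858740630484 210.4245527059389
lifter 0.67 [264. 198.  63.  65.] med [0.619 0.09  0.066] lo [0.562 0.003 0.002] hi [0.74  0.176 0.194]
rod 0.81 [313. 281.  42.  11.] med [ 0.477 -0.33   0.013] lo [ 0.432 -0.355 -0.003] hi [ 0.539 -0.311  0.023]
tub 0.74 [279. 180.  18.  2
[... 1525 characters left out ...]
 lo [ 0.573 -0.007  0.098] hi [0.736 0.149 0.181]
push_pad 0.56 [241. 200.  50.  28.] med [0.624 0.104 0.146] lo [ 0.571 -0.01   0.101] hi [0.742 0.147 0.181]
offcut 0.23 [237. 212.  61.  58.] med [0.621 0.112 0.1  ] lo [0.56  0.01  0.005] hi [0.725 0.186 0.201]
measure 0.96 [158. 238.  25.  24.] med [0.604 0.383 0.044] lo [ 0.594  0.333 -0.001] hi [0.644 0.427 0.071]
sander 0.64 [401. 220.  24.  23.] med [ 0.509 -0.502  0.027] lo [ 0.464 -0.549  0.008] hi [ 0.562 -0.46   0.035]
rod_tip 0.53 [358. 240.   5.  21.] med [ 0.464 -0.318  0.024] lo [ 0.435 -0.332  0.018] hi [ 0.496 -0.302  0.032]
catch 0.92 [241. 211.  63.  64.] med [0.621 0.112 0.1  ] lo [0.56  0.008 0.005] hi [0.725 0.187 0.201]
```

```bash
python3 - <<'E'
import cv2
a=cv2.imread("pics/scene0.png")[130:340,200:420];b=cv2.imread("pics/top0.png")[150:270,140:430]
a=cv2.resize(a,None,fx=2.6,fy=2.6);b=cv2.resize(b,None,fx=2.6,fy=2.6)
cv2.imwrite("pics/a.png",a);cv2.imwrite("pics/b.png",b)
E
```

```text
(no output)
```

View pics/a.png

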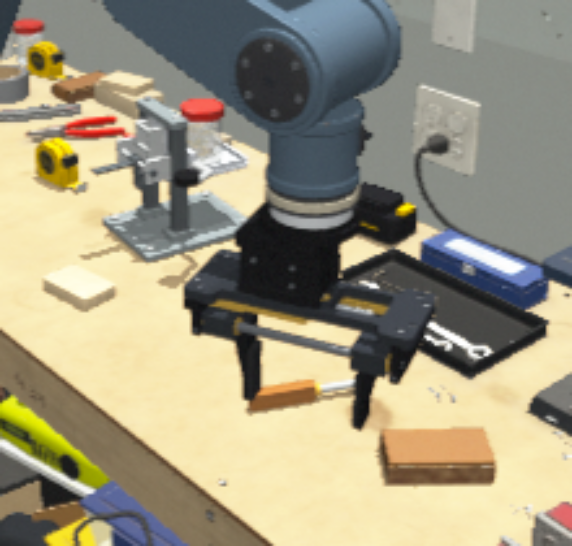

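View pics/b.png

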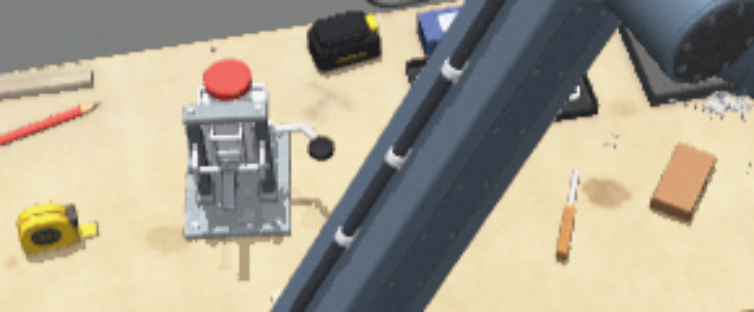

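```bash
python3 - <<'E'
from h import *
for n in ["scene","top"]:
    z=np.load(n+"0.npz");P,ok=z["P"],z["ok"]; im=cv2.imread(f"pics/{n}0.png").astype(int)
    b=ok&(abs(P[...,2])<.01)&(P[...,0]>.3)&(P[...,0]<.8)&(abs(P[...,1])<.7)
    A=np.c_[P[b][:,:2],np.ones(b.sum())]; print(n,"plane",np.linalg.lstsq(A,P[b][:,2],rcond=None)[0])
    def sh(name,m):
        p=P[m]; 
        if len(p)<3: print(name,len(p));return
        print(name,len(p),p.mean(0).round(4),"lo",p.min(0).round(3),"hi",p.max(0).round(3))
        if len(p)>10:
            (c,s,a)=cv2.minAreaRect(p[:,:2].astype(np.float32)); print("   rect",np.round(c,4),np.round(s,3),round(a,1))
    X,Y,Z=P[...,0],P[...,1],P[...,2]
    B,G,Rr=im[...,0],im[...,1],im[...,2]
    st=ok&(X>.5)&(X<.8)&(Y>-.15)&(Y<.3)
    sh("crosshead",st&(Z>.188)&(Z<.206)&~(Rr>B+50))
    sh("lid",st&(Rr>G+70)&(Z>.1))
    sh("base",st&(Z>.006)&(Z<.018)&(abs(Rr-B)<45))
    sh("pad",st&(Y<.05)&(Z>.14)&(Z<.16)&(Rr<60))
    rr=ok&(X>.38)&(X<.58)&(Y<-.26)&(Y>-.40)&(Z>.006)&(Z<.035)
    sh("rod",rr); sh("handle",rr&(Rr>B+60)&(Rr>G+40)); sh("shank",rr&(abs(Rr-B)<30))
    sh("sander",ok&(X>.4)&(X<.62)&(Y<-.42)&(Y>-.62)&(Z>.02)&(Z<.04))
    sh("offcut",ok&(X>.36)&(X<.5)&(Y<.15)&(Y>-.06)&(Z>.01)&(Z<.026))
    sh("meas",ok&(X>.5)&(X<.7)&(Y>.3)&(Y<.47)&(Z>.06)&(Z<.08))
E
```

```text
scene plane [ 0.00535069 -0.00057209 -0.00481291]
crosshead 108 [0.6281 0.1109 0.1942] lo [0.61  0.059 0.189] hi [0.651 0.169 0.199]
   rect [0.6301 0.1141] [0.113 0.029] 80.5
lid 126 [0.691  0.0947 0.1856] lo [0.664 0.069 0.173] hi [0.724 0.136 0.192]
   rect [0.6947 0.1007] [0.063 0.061] 57.1
base 652 [0.6463 0.1046 0.0097] lo [0.549 0.029 0.006] hi [0.761 0.195 0.018]
   rect [0.6553 0.1096] [0.151 0.197] 82.9
pad 49 [ 0.5788 -0.0071  0.1462] lo [ 0.562 -0.024  0.14 ] hi [0.597 0.016 0.151]
   rect [ 0.5805 -0.0054] [0.043 0.028] 51.1
rod 216 [ 0.4802 -0.3321  0.0154] lo [ 0.426 -0.361  0.006] hi [ 0.548 -0.306  0.025]
   rect [ 0.4874 -0.3328] [0.02 0.13] 67.6
handle 164 [ 0.4689 -0.3274  0.0163] lo [ 0.428 -0.345  0.006] hi [ 0.507 -0.311  0.025]
   rect [ 0.4686 -0.325 ] [0.02  0.084] 67.6
shank 39 [ 0.5282 -0.3517  0.0122] lo [ 0.509 -0.361  0.006] hi [ 0.548 -0.34   0.017]
   rect [ 0.5288 -0.3523] [0.015 0.04 ] 72.8
sander 597 [ 0.5124 -0.5129  0.0254] lo [ 0.455 -0.567  0.02 ] hi [ 0.576 -0.456  0.03 ]
   rect [ 0.5137 -0.5124] [0.064 0.113] 49.5
offcut 221 [0.4297 0.0452 0
[... 833 characters left out ...]
 -0.261  0.035]
   rect [ 0.4801 -0.3308] [0.199 0.138] 1.0
handle 78 [ 0.4653 -0.317   0.0239] lo [ 0.43  -0.34   0.014] hi [ 0.505 -0.297  0.035]
   rect [ 0.4695 -0.3189] [0.015 0.082] 65.7
shank 33 [ 0.5415 -0.3514  0.0165] lo [ 0.517 -0.368  0.007] hi [ 0.57  -0.337  0.023]
   rect [ 0.5444 -0.353 ] [0.009 0.06 ] 64.7
sander 398 [ 0.5159 -0.5056  0.0279] lo [ 0.458 -0.563  0.02 ] hi [ 0.58  -0.449  0.039]
   rect [ 0.518  -0.5067] [0.06  0.115] 51.6
offcut 18 [0.4545 0.0978 0.0176] lo [0.436 0.087 0.01 ] hi [0.497 0.137 0.022]
   rect [0.4705 0.1066] [0.05  0.059] 70.2
meas 117 [0.6122 0.3881 0.0662] lo [0.594 0.349 0.06 ] hi [0.634 0.416 0.076]
   rect [0.6148 0.3819] [0.039 0.067] 4.2
```

step_arm([
  [0.0275,0.0297,-0.0075,0,0,-6.3],
  [0.0275,0.0297,-0.0075,0,0,-6.3],
  [0.0275,0.0297,-0.0075,0,0,-6.3],
  [0.0275,0.0297,-0.0075,0,0,-6.3],
  [0.0275,0.0297,-0.0075,0,0,-6.3],
  [0.0275,0.0297,-0.0075,0,0,-6.3],
  [0.0275,0.0297,-0.0075,0,0,-6.3],
  [0.0275,0.0297,-0.0075,0,0,-6.2],
  [0,0,0,0,0,0],
  [0,0,0,0,0,0],
], jaw=0.087)

```text
time: 2.35
position: [0.4872, -0.3276, 0.3449]
tool_rot: [0.976, -0.216, 0.0, 0.0]
ft_force: [0.4, -0.4, -0.7]
grip_width: 0.0867
grip_force: 0.0
```

```bash
cat >> h.py <<'E'
def wrist():
    o=get_obs(); c=camera("wrist"); T=np.eye(4); T[:3,:3]=R.from_quat(o["tool_rot"]).as_matrix(); T[:3,3]=o["position"]
    P,ok=cloud(c,T@np.array(c["mount"])); return o,c,P,ok
def rod(c,P,ok):
    im=c["pixels"].astype(int);B,G,Rr=im[...,0],im[...,1],im[...,2]
    r=cut_out("rod","wrist"); print("conf",[round(q["confidence"],2) for q in r[:2]])
    m=r[0]["region"]&ok
    p=P[m]; z0=np.percentile(p[:,2],97); print("z range",np.percentile(p[:,2],[3,50,97]).round(4))
    h=p[p[:,2]>z0-.006]; (cc,s,a)=cv2.minAreaRect(h[:,:2].astype(np.float32)); print("handle top",np.round(cc,4),np.round(s,4),round(a,2), h.mean(0).round(4))
    print("all rect",cv2.minAreaRect(p[:,:2].astype(np.float32)))
    return p
E
python3 - <<'E'
from h import *
o,c,P,ok=wrist(); print(o["position"],o["tool_rot"])
cv2.imwrite("pics/w1.png",c["pixels"]); np.savez("w1.npz",P=P,ok=ok)
rod(c,P,ok)
b=ok&(abs(P[...,2])<.01); print("bench z",np.median(P[b][:,2]))
E
```

```text
[ 0.48721451 -0.32763353  0.34485212] [ 9.76456724e-01 -2.15713131e-01  2.21831878e-05  3.34409504e-04]
conf [0.95]
z range [0.0139 0.0233 0.0255]
handle top [ 0.4836 -0.3272] [0.0157 0.1066] 65.51 [ 0.4734 -0.3227  0.0241]
all rect ((0.5021535158157349, -0.33563247323036194), (0.015718411654233932, 0.1473921537399292), 65.50955963134766)
bench z 0.0003568931253833396
```

View pics/w1.png

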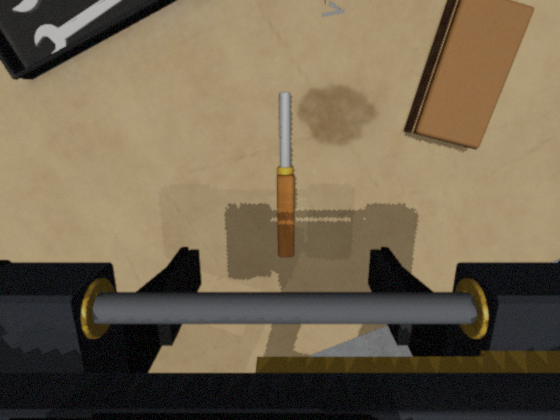

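step_arm([
  [0.0013,-0.0018,-0.04,0,0,0.4],
  [0,0,-0.04,0,0,0],
  [0,0,-0.04,0,0,0],
  [0,0,-0.025,0,0,0],
  [0,0,-0.014,0,0,0],
  [0,0,0,0,0,0],
  [0,0,0,0,0,0],
], jaw=0.05)

```text
time: 3.32
position: [0.4888, -0.3298, 0.1868]
tool_rot: [0.977, -0.213, 0.001, 0.001]
ft_force: [0.7, 0.1, -0.5]
grip_width: 0.05
grip_force: 0.0
```

step_arm([
  [0,0,0,0,0,0],
  [0,0,0,0,0,0],
  [0,0,0,0,0,0],
  [0,0,0,0,0,0],
  [0,0,0,0,0,0],
  [0,0,0,0,0,0],
], jaw=0, squeeze=55)

```text
time: 4.08
position: [0.4886, -0.3292, 0.1859]
tool_rot: [0.977, -0.213, 0.0, 0.0]
ft_force: [-0.1, -0.4, 1.7]
grip_width: 0.0155
grip_force: 55.0
```

step_arm([
  [0,0,0.03,0,0,0],
  [0,0.02,0.043,0,0,0],
  [-0.0114,0.0467,0.02,0,0,1.5],
  [-0.0114,0.0467,0,0,0,1.5],
  [-0.0114,0.0467,0,0,0,1.5],
  [-0.0114,0.0467,0,0,0,1.5],
  [-0.0114,0.0467,0,0,0,1.5],
  [-0.0114,0.0467,0,0,0,1.5],
  [-0.0114,0.0467,0,0,0,1.5],
  [-0.0114,0.0467,0,0,0,1.5],
  [-0.0114,0.0467,0,0,0,1.5],
  [-0.0114,0.0467,0,0,0,2],
])

```text
time: 5.58
position: [0.3741, 0.1593, 0.2787]
tool_rot: [0.997, -0.079, 0.0, -0.0]
ft_force: [1.1, -1.2, -1.3]
grip_width: 0.0157
grip_force: 55.0
```

step_arm([
  [0,0,0,0,0,0],
  [0,0,0,0,0,0],
])

```text
time: 5.82
position: [0.3747, 0.1578, 0.2787]
tool_rot: [0.997, -0.079, 0.0, 0.0]
ft_force: [0.9, 0.2, -1.2]
grip_width: 0.0153
grip_force: 55.0
```

```bash
python3 - <<'E'
from h import *
o,c,P,ok=wrist(); print(o["position"],o["tool_rot"],o["ft_force"])
cv2.imwrite("pics/w2.png",c["pixels"]); np.savez("w2.npz",P=P,ok=ok,pos=o["position"])
c=camera("top"); P,ok=cloud(c); np.savez("t2.npz",P=P,ok=ok); cv2.imwrite("pics/t2.png",c["pixels"])
E
```

```text
[0.37469149 0.15782086 0.27871317] [ 9.96887714e-01 -7.88342273e-02  2.17986021e-04  5.19009679e-05] [ 0.86976298  0.17956247 -1.19317668]
```

View pics/w2.png

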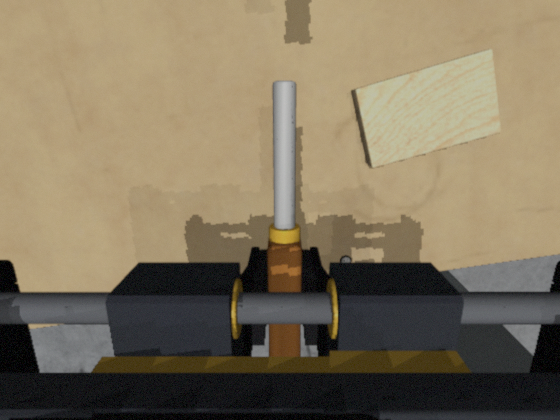

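```bash
python3 - <<'E'
from h import *
z=np.load("w2.npz");P,ok=z["P"],z["ok"]
m=ok&(P[...,2]>.08)&(P[...,2]<.13)&(P[...,0]>.40); m[:,:255]=0;m[:,315:]=0
p=P[m];print("shank",len(p),p.min(0),p.max(0))
for a in np.arange(.40,.48,.01):
    q=p[(p[:,0]>a)&(p[:,0]<a+.01)]
    if len(q): print(round(a,2),q.mean(0).round(4),"ztop",np.percentile(q[:,2],90).round(4))
z=np.load("t2.npz");P,ok=z["P"],z["ok"]; o=np.array([.630,.119]);a=np.radians(-9.2)
S=P.copy(); d=P[...,:2]-o; S[...,0]=d[...,0]*np.cos(a)+d[...,1]*np.sin(a); S[...,1]=-d[...,0]*np.sin(a)+d[...,1]*np.cos(a)
m=ok&(S[...,0]>-.13)&(S[...,0]<-.03)&(abs(S[...,1])<.03)&(S[...,2]>.09)&(S[...,2]<.16)
p=S[m]; p=p[np.argsort(p[:,0])]; print("tongue?",len(p)); print(p.round(3)[::2])
E
```

```text
shank 3336 [0.40000793 0.1391118  0.10276047] [0.46341246 0.16097646 0.11314376]
0.4 [0.4046 0.1533 0.1091] ztop 0.1107
0.41 [0.415  0.1512 0.1092] ztop 0.1108
0.42 [0.425  0.1497 0.1094] ztop 0.1108
0.43 [0.4351 0.1482 0.1093] ztop 0.1108
0.44 [0.445  0.1467 0.1094] ztop 0.1108
0.45 [0.455  0.145  0.1095] ztop 0.1109
0.46 [0.4614 0.1444 0.1094] ztop 0.111
tongue? 0
[]
```

```bash
python3 - <<'E'
from h import *
for n in ["top0","scene0"]:
    z=np.load(n+".npz");P,ok=z["P"],z["ok"]; o=np.array([.630,.119 if n=="top0" else .113]);a=np.radians(-9.2)
    S=P.copy(); d=P[...,:2]-o; S[...,0]=d[...,0]*np.cos(a)+d[...,1]*np.sin(a); S[...,1]=-d[...,0]*np.sin(a)+d[...,1]*np.cos(a)
    m=ok&(S[...,0]>-.14)&(S[...,0]<-.04)&(abs(S[...,1])<.025)&(S[...,2]>.10)&(S[...,2]<.17)
    p=S[m]; p=p[np.argsort(p[:,0])]; print(n,len(p)); print(p.round(3)[:60:2].tolist())
E
```

```text
top0 98
[[-0.112, -0.006, 0.14], [-0.111, 0.005, 0.132], [-0.108, 0.008, 0.135], [-0.105, 0.005, 0.13], [-0.104, -0.002, 0.128], [-0.101, -0.008, 0.124], [-0.101, 0.002, 0.124], [-0.1, -0.005, 0.129], [-0.099, -0.001, 0.127], [-0.095, 0.002, 0.128], [-0.091, 0.002, 0.129], [-0.089, -0.005, 0.126], [-0.087, 0.002, 0.128], [-0.085, -0.002, 0.132], [-0.083, -0.005, 0.128], [-0.081, 0.005, 0.133], [-0.078, -0.001, 0.129], [-0.075, -0.004, 0.124], [-0.075, 0.002, 0.13], [-0.072, 0.006, 0.132], [-0.071, -0.001, 0.124], [-0.069, -0.005, 0.133], [-0.067, 0.006, 0.131], [-0.064, -0.003, 0.12], [-0.062, -0.001, 0.129], [-0.06, 0.002, 0.133], [-0.056, 0.007, 0.122], [-0.055, 0.006, 0.133], [-0.054, -0.004, 0.124], [-0.053, 0.007, 0.124]]
scene0 78
[[-0.113, -0.002, 0.129], [-0.109, 0.007, 0.12], [-0.108, -0.007, 0.126], [-0.102, -0.005, 0.127], [-0.102, 0.005, 0.128], [-0.098, 0.003, 0.127], [-0.097, -0.003, 0.126], [-0.092, 0.008, 0.124], [-0.091, -0.006, 0.125], [-0.087, 0.001, 0.126], [-0.083, 0.009, 0.126], [-0.081, -0.002, 0.121], [-0.08, 0.007, 0.126], [-0.076, 0.007, 0.125], [-0.073, 0.006, 0.125], [-0.069, 0.005, 0.124], [-0.068, 0.006, 0.128], [-0.061, 0.012, 0.124], [-0.061, 0.013, 0.119], [-0.059, -0.001, 0.128], [-0.057, 0.012, 0.123], [-0.055, -0.009, 0.126], [-0.052, -0.011, 0.13], [-0.049, 0.021, 0.126], [-0.048, 0.013, 0.129], [-0.048, 0.013, 0.124], [-0.048, 0.006, 0.123], [-0.047, -0.008, 0.104], [-0.047, -0.018, 0.128], [-0.046, -0.024, 0.13]]
```

step_arm([
  [0.0195,-0.0031,0,0,0,0],
  [0.0195,-0.0031,0,0,0,0],
  [0,0,0,0,0,0],
  [0,0,0,0,0,0],
])

```text
time: 6.42
position: [0.4128, 0.1508, 0.2785]
tool_rot: [0.997, -0.08, -0.001, 0.0]
ft_force: [-1.2, -0.2, -1.5]
grip_width: 0.0157
grip_force: 55.0
```

```bash
python3 - <<'E'
from h import *
o,c,P,ok=wrist(); print(o["position"],o["ft_force"])
cv2.imwrite("pics/w3.png",c["pixels"]); np.savez("w3.npz",P=P,ok=ok)
m=ok&(P[...,2]>.116)&(P[...,2]<.16)&(P[...,0]>.47)
p=P[m];print(len(p)); 
if len(p): print(p.min(0),p.max(0),p.mean(0)); v,u=np.nonzero(m); print(u.min(),u.max(),v.min(),v.max())
E
```

```text
[0.41279403 0.15084974 0.27851719] [-1.19622547 -0.20308452 -1.47902448]
262
[0.52225055 0.12536884 0.12569333] [0.52583698 0.14368286 0.13097685] [0.52378559 0.1345568  0.12811242]
251 306 0 4
```

step_arm([
  [0.0125,-0.0019,0,0,0,0],
  [0.0125,-0.0019,0,0,0,0],
  [0.0125,-0.0019,0,0,0,0],
  [0.013,-0.0018,0,0,0,0],
  [0,0,0,0,0,0],
  [0,0,0,0,0,0],
])

```text
time: 7.22
position: [0.4636, 0.1441, 0.2786]
tool_rot: [0.997, -0.079, -0.001, 0.0]
ft_force: [0.3, -1.1, -0.7]
grip_width: 0.0154
grip_force: 55.0
```

step_arm([
  [0,0,0.002,0,0,0],
  [0,0,0.002,0,0,0],
  [0,0,0.002,0,0,0],
  [0,0,0.001,0,0,0],
  [0,0,0,0,0,0],
  [0,0,0,0,0,0],
])

```text
time: 7.98
position: [0.464, 0.1441, 0.2857]
tool_rot: [0.997, -0.079, -0.0, 0.0]
ft_force: [-0.3, 0.2, -0.8]
grip_width: 0.0156
grip_force: 55.0
```

```bash
python3 - <<'E'
from h import *
o,c,P,ok=wrist(); print(o["position"],o["ft_force"],o["moment"])
cv2.imwrite("pics/w4.png",c["pixels"]); np.savez("w4.npz",P=P,ok=ok)
m=ok&(P[...,2]>.121)&(P[...,2]<.16)&(P[...,0]>.51); m[150:]=0
p=P[m]
for a in np.arange(.51,.60,.01):
    q=p[(p[:,0]>a)&(p[:,0]<a+.01)]
    if len(q)>5: print(round(a,2),len(q),np.median(q,0).round(4),q[:,1].min().round(4),q[:,1].max().round(4))
E
```

```text
[0.46401404 0.14413527 0.28573435] [-0.30763777  0.23742636 -0.76527283] [0.02095637 0.00268313 0.04906801]
0.52 494 [0.5279 0.1327 0.1292] 0.1243 0.1436
0.53 1099 [0.5351 0.1328 0.1288] 0.1242 0.142
0.54 1169 [0.5451 0.1311 0.1288] 0.1224 0.1399
0.55 1249 [0.555  0.1296 0.1288] 0.121 0.1385
0.56 1341 [0.5651 0.1281 0.1288] 0.1192 0.1366
0.57 1080 [0.5738 0.1273 0.1288] 0.1184 0.1352
```

View pics/w4.png

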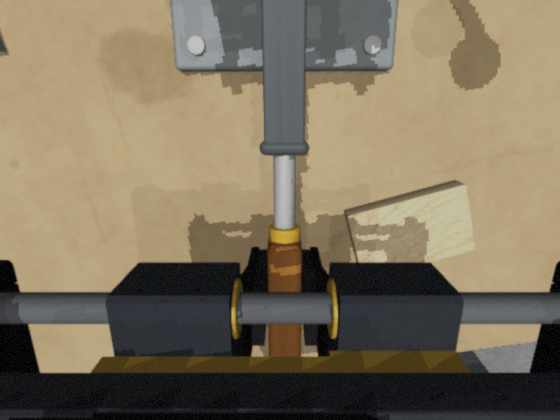

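step_arm([
  [0,0,0.002,0,0,0],
  [0,0,0.002,0,0,0],
  [0,0,0,0,0,0],
  [0,0,0,0,0,0],
])

```text
time: 8.52
position: [0.464, 0.1442, 0.2898]
tool_rot: [0.997, -0.079, 0.0, -0.0]
ft_force: [-0.4, -0.1, -0.9]
grip_width: 0.0154
grip_force: 55.0
```

step_arm([
  [0,0,0.001,0,0,0],
  [0,0,0,0,0,0],
  [0,0,0,0,0,0],
])

```text
time: 8.9
position: [0.464, 0.1442, 0.2907]
tool_rot: [0.997, -0.079, 0.0, -0.0]
ft_force: [0.2, -1.0, -1.6]
grip_width: 0.0155
grip_force: 55.0
```

step_arm([
  [0,0,0.001,0,0,0],
  [0,0,0,0,0,0],
  [0,0,0,0,0,0],
])

```text
time: 9.28
position: [0.4641, 0.1441, 0.2918]
tool_rot: [0.997, -0.079, 0.0, -0.0]
ft_force: [-0.7, -0.1, -1.5]
grip_width: 0.0155
grip_force: 55.0
```

step_arm([
  [0,0,0.001,0,0,0],
  [0,0,0,0,0,0],
  [0,0,0,0,0,0],
])

```text
time: 9.65
position: [0.464, 0.1441, 0.2926]
tool_rot: [0.997, -0.079, -0.0, 0.0]
ft_force: [1.8, 0.2, -2.0]
grip_width: 0.0151
grip_force: 55.0
```

step_arm([
  [0,0,0.001,0,0,0],
  [0,0,0,0,0,0],
  [0,0,0,0,0,0],
])

```text
time: 10.02
position: [0.4639, 0.1441, 0.2937]
tool_rot: [0.997, -0.079, -0.0, 0.0]
ft_force: [0.6, -0.7, -4.3]
grip_width: 0.0155
grip_force: 55.0
```

step_arm([
  [0,0,0.001,0,0,0],
  [0,0,0,0,0,0],
  [0,0,0,0,0,0],
])

```text
time: 10.4
position: [0.4639, 0.1441, 0.2947]
tool_rot: [0.997, -0.079, -0.0, 0.0]
ft_force: [-0.9, 0.2, -2.7]
grip_width: 0.0154
grip_force: 55.0
```

```bash
cat > f.py <<'E'
from h import *
o,c,P,ok=wrist(); print(o["time"],o["position"].round(4),o["ft_force"].round(2),o["moment"].round(3))
m=ok&(P[...,2]>.124)&(P[...,2]<.18)&(P[...,0]>.51); m[150:]=0
p=P[m]
for a in np.arange(.52,.58,.01):
    q=p[(p[:,0]>a)&(p[:,0]<a+.01)]
    if len(q)>5: print(round(a,2),len(q),np.median(q,0).round(4))
m=ok&(P[...,2]>.10)&(P[...,2]<.15); m[:160]=0; m[222:]=0; m[:,268:]&=True; m[:,:275]=0; m[:,295:]=0
p=P[m]; print("shank fit z=a+b*x",np.polyfit(p[:,0]-.464,p[:,2],1).round(4),p[:,0].min().round(3),p[:,0].max().round(3))
E
python3 f.py
```

```text
10.4 [0.4639 0.1441 0.2947] [-0.95  0.24 -2.7 ] [ 0.123  0.239 -0.019]
0.52 553 [0.5275 0.1328 0.1325]
0.53 1002 [0.535  0.1328 0.1317]
0.54 1063 [0.5451 0.1311 0.1312]
0.55 1131 [0.555  0.1295 0.1307]
0.56 1180 [0.5651 0.128  0.1302]
0.57 1187 [0.5748 0.127  0.1297]
shank fit z=a+b*x [0.0083 0.125 ] 0.491 0.52
```

step_arm([
  [0,0,0.001,0,0,0],
  [0,0,0.001,0,0,0],
  [0,0,0.001,0,0,0],
  [0,0,0.001,0,0,0],
  [0,0,0.001,0,0,0],
  [0,0,0.001,0,0,0],
  [0,0,0,0,0,0],
])

```text
time: 11.32
position: [0.464, 0.1441, 0.3009]
tool_rot: [0.997, -0.079, 0.0, -0.0]
ft_force: [-0.3, 0.2, -3.2]
grip_width: 0.0155
grip_force: 55.0
```

step_arm([
  [0,0,0.001,0,0,0],
  [0,0,0.001,0,0,0],
  [0,0,0.001,0,0,0],
  [0,0,0.001,0,0,0],
  [0,0,0,0,0,0],
  [0,0,0,0,0,0],
])

```text
time: 12.08
position: [0.4643, 0.1441, 0.3049]
tool_rot: [0.997, -0.079, 0.0, -0.0]
ft_force: [0.9, -0.8, -3.8]
grip_width: 0.0156
grip_force: 55.0
```

```bash
python3 f.py
```

```text
12.075 [0.4643 0.1441 0.3049] [ 0.86 -0.78 -3.83] [ 0.004  0.081 -0.069]
0.52 449 [0.5282 0.1319 0.1488]
0.53 1118 [0.5348 0.1329 0.1465]
0.54 1087 [0.545  0.1312 0.1433]
0.55 1093 [0.555  0.1297 0.1402]
0.56 1098 [0.565  0.1281 0.1371]
0.57 1111 [0.575  0.1263 0.134 ]
shank fit z=a+b*x [0.0093 0.1351] 0.492 0.521
```

step_arm([
  [0,0,0.001,0,0,0],
  [0,0,0.001,0,0,0],
  [0,0,0.001,0,0,0],
  [0,0,0.001,0,0,0],
  [0,0,0,0,0,0],
  [0,0,0,0,0,0],
])

```text
time: 12.88
position: [0.464, 0.1442, 0.3088]
tool_rot: [0.997, -0.079, -0.0, 0.0]
ft_force: [1.0, 0.2, -3.6]
grip_width: 0.0158
grip_force: 55.0
```

```bash
python3 f.py
```

```text
12.875 [0.464  0.1442 0.3088] [ 0.96  0.18 -3.6 ] [ 0.072  0.225 -0.03 ]
0.52 362 [0.5283 0.1321 0.1531]
0.53 1198 [0.5346 0.133  0.1518]
0.54 1105 [0.545  0.1312 0.1476]
0.55 1082 [0.555  0.1296 0.1436]
0.56 1051 [0.5649 0.1282 0.1397]
0.57 1070 [0.5752 0.1263 0.1355]
shank fit z=a+b*x [0.0044 0.1392] 0.491 0.521
```

step_arm([
  [0,0,0.001,0,0,0],
  [0,0,0.001,0,0,0],
  [0,0,0.0007,0,0,0],
  [0,0,0,0,0,0],
  [0,0,0,0,0,0],
])

```text
time: 13.55
position: [0.464, 0.1442, 0.3115]
tool_rot: [0.997, -0.079, 0.0, -0.0]
ft_force: [-0.5, -0.7, -3.7]
grip_width: 0.0158
grip_force: 55.0
```

```bash
python3 f.py
```

```text
13.55 [0.464  0.1442 0.3115] [-0.51 -0.67 -3.67] [0.052 0.172 0.002]
0.52 294 [0.5272 0.1326 0.1428]
0.53 1207 [0.5348 0.1329 0.156 ]
0.54 1106 [0.545  0.1313 0.1509]
0.55 1080 [0.5549 0.1296 0.1461]
0.56 1007 [0.5649 0.1282 0.1416]
0.57 1046 [0.5753 0.1259 0.1367]
shank fit z=a+b*x [0.003 0.142] 0.491 0.521
```

step_arm([
  [0,0,0.0005,0,0,0],
  [0,0,0.0005,0,0,0],
  [0,0,0,0,0,0],
  [0,0,0,0,0,0],
])

```text
time: 14.1
position: [0.4641, 0.1441, 0.3125]
tool_rot: [0.997, -0.079, 0.0, -0.0]
ft_force: [0.5, 0.1, -3.2]
grip_width: 0.0152
grip_force: 55.0
```

```bash
python3 f.py
```

```text
14.1 [0.4641 0.1441 0.3125] [ 0.55  0.12 -3.19] [0.082 0.196 0.011]
0.52 270 [0.5269 0.1332 0.1433]
0.53 1192 [0.5349 0.1327 0.1575]
0.54 1103 [0.545  0.1313 0.1521]
0.55 1073 [0.5549 0.1297 0.1471]
0.56 1004 [0.565  0.1281 0.1422]
0.57 1048 [0.5755 0.1257 0.137 ]
shank fit z=a+b*x [0.0041 0.1429] 0.491 0.52
```

step_arm([
  [0,0,0.0005,0,0,0],
  [0,0,0,0,0,0],
  [0,0,-0.004,0,0,0],
  [0,0,-0.01,0,0,0],
  [0,0,-0.01,0,0,0],
  [0,0,-0.01,0,0,0],
  [-0.02,0.0032,0,0,0,0],
  [-0.025,0.0039,0,0,0,0],
  [-0.025,0.0039,0,0,0,0],
  [-0.019,0.003,0,0,0,0],
  [0,0,0,0,0,0],
])

```text
time: 15.52
position: [0.3736, 0.1582, 0.2785]
tool_rot: [0.997, -0.079, -0.001, 0.0]
ft_force: [0.6, -1.0, -1.2]
grip_width: 0.0155
grip_force: 55.0
```

step_arm([
  [0.0114,-0.0447,0,0,0,-1.5],
  [0.0114,-0.0447,0,0,0,-1.5],
  [0.0114,-0.0447,0,0,0,-1.5],
  [0.0114,-0.0447,0,0,0,-1.5],
  [0.0114,-0.0447,0,0,0,-1.5],
  [0.0114,-0.0447,0,0,0,-1.5],
  [0.0114,-0.0447,0,0,0,-1.5],
  [0.0114,-0.0447,0,0,0,-1.5],
  [0.0114,-0.0447,0,0,0,-1.5],
  [0.0114,-0.0447,0,0,0,-2],
  [0,-0.04,-0.02,0,0,0],
  [0,0,0,0,0,0],
])

```text
time: 17.02
position: [0.4893, -0.3329, 0.2574]
tool_rot: [0.977, -0.215, 0.001, 0.001]
ft_force: [-0.2, 0.4, -0.8]
grip_width: 0.0158
grip_force: 55.0
```

Check the rod's pitch before laying it down, and the catch from above.

```bash
python3 - <<'E'
from h import *
o,c,P,ok=wrist(); print(o["position"].round(4),o["ft_force"].round(2))
m=ok&(P[...,2]>.06)&(P[...,2]<.12); m[:80]=0; m[222:]=0; m[:,:279]=0; m[:,291:]=0
p=P[m]; print("z fit",np.polyfit(p[:,0]-o["position"][0],p[:,2],1).round(4),p[:,0].min().round(3),p[:,0].max().round(3),len(p))
c=camera("scene"); P,ok=cloud(c)
cv2.imwrite("pics/s3.png",cv2.resize(c["pixels"][150:240,210:330],None,fx=5,fy=5,interpolation=cv2.INTER_CUBIC))
E
```

```text
[ 0.4893 -0.3329  0.2574] [-0.18  0.37 -0.78]
z fit [0.0044 0.0887] 0.515 0.571 1685
```

View pics/s3.png

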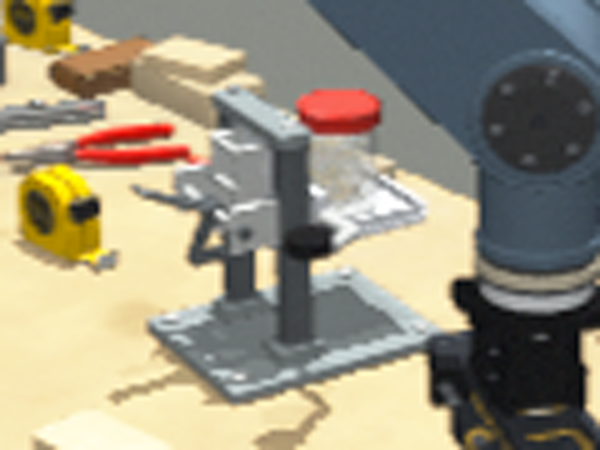

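step_arm([
  [0,0,-0.03,0,0,0],
  [0,0,-0.025,0,0,0],
  [0,0,-0.01,0,0,0],
  [0,0,-0.003,0,0,0],
  [0,0,-0.002,0,0,0],
  [0,0,0,0,0,0],
  [0,0,0,0,0,0],
])

```text
time: 18.0
position: [0.4892, -0.329, 0.1896]
tool_rot: [0.977, -0.213, 0.001, 0.0]
ft_force: [0.7, 0.3, -0.9]
grip_width: 0.0158
grip_force: 55.0
```

step_arm([
  [0,0,-0.002,0,0,0],
  [0,0,-0.0015,0,0,0],
  [0,0,0,0,0,0],
  [0,0,0,0,0,0],
])

```text
time: 18.5
position: [0.4891, -0.3289, 0.1859]
tool_rot: [0.977, -0.213, 0.0, 0.0]
ft_force: [-1.2, 0.6, 5.0]
grip_width: 0.0158
grip_force: 55.0
```

step_arm([
  [0,0,0,0,0,0],
  [0,0,0,0,0,0],
  [0,0,0,0,0,0],
  [0,0,0,0,0,0],
], jaw=0.05)

```text
time: 19.0
position: [0.489, -0.3289, 0.1853]
tool_rot: [0.977, -0.213, -0.0, -0.0]
ft_force: [0.3, -0.1, 0.6]
grip_width: 0.046
grip_force: 0.0
```

step_arm([
  [0,0,0.02,0,0,0],
  [0,0,0.05,0,0,0],
  [0,0,0.055,0,0,0],
  [0,0,0.035,0,0,0],
  [0,0,0,0,0,0],
  [0,0,0,0,0,0],
])

```text
time: 19.75
position: [0.4886, -0.3284, 0.3456]
tool_rot: [0.977, -0.213, -0.0, -0.0]
ft_force: [0.3, 1.1, 0.7]
grip_width: 0.0496
grip_force: 0.0
```

```bash
python3 - <<'E'
from h import *
o,c,P,ok=wrist(); rod(c,P,ok)
E
```

```text
conf [0.73]
z range [0.0142 0.0234 0.0255]
handle top [ 0.4989 -0.3332] [0.0153 0.1416] 65.81 [ 0.4728 -0.3216  0.0242]
all rect ((0.5022057294845581, -0.33484768867492676), (0.015618763864040375, 0.14900091290473938), 65.5199203491211)
```

step_arm([
  [0.0077,0.0272,0.003,0,0,8.8],
  [0.0077,0.0272,0.003,0,0,8.8],
  [0.0077,0.0272,0.003,0,0,8.8],
  [0.0077,0.0272,0.003,0,0,8.8],
  [0.0077,0.0272,0.003,0,0,8.8],
  [0.0077,0.0272,0.003,0,0,8.8],
  [0.0077,0.0272,0.003,0,0,8.8],
  [0.0077,0.0272,0.003,0,0,8.8],
  [0.0077,0.0272,0.003,0,0,8.8],
  [0.0077,0.0272,0.003,0,0,8.8],
  [0.0077,0.0272,0,0,0,8.8],
  [0.0077,0.0272,0,0,0,8.8],
], jaw=0, squeeze=20)

```text
time: 21.35
position: [0.5814, -0.0015, 0.3737]
tool_rot: [0.759, 0.651, -0.001, -0.001]
ft_force: [-0.3, -0.2, -0.3]
grip_width: 0.0003
grip_force: 0.0
```

step_arm([
  [0,0,0,0,0,0],
  [0,0,0,0,0,0],
  [0,0,0,0,0,0],
])

```text
time: 21.72
position: [0.5813, -0.0034, 0.3749]
tool_rot: [0.761, 0.649, -0.0, -0.0]
ft_force: [-0.5, 0.4, -0.2]
grip_width: 0.0003
grip_force: 0.0
```

```bash
python3 - <<'E'
from h import *
o,c,P,ok=wrist(); print(o["position"],R.from_quat(o["tool_rot"]).as_matrix()[:,0])
im=c["pixels"]; m=ok&(P[...,2]>.144)&(P[...,2]<.158)&(np.hypot(P[...,0]-.581,P[...,1]+.002)<.03)
p=P[m]; print(len(p), p.min(0) if len(p) else 0,p.max(0) if len(p) else 0, p.mean(0) if len(p) else 0)
cv2.imwrite("pics/w6.png",im)
E
```

```text
[ 0.58125335 -0.0033544   0.37492613] [ 1.58107364e-01  9.87421895e-01 -2.48820249e-04]
2139 [ 0.56894063 -0.01793412  0.14400216] [0.60412272 0.01607913 0.1535638 ] [0.58705739 0.00149001 0.15122594]
```

View pics/w6.png

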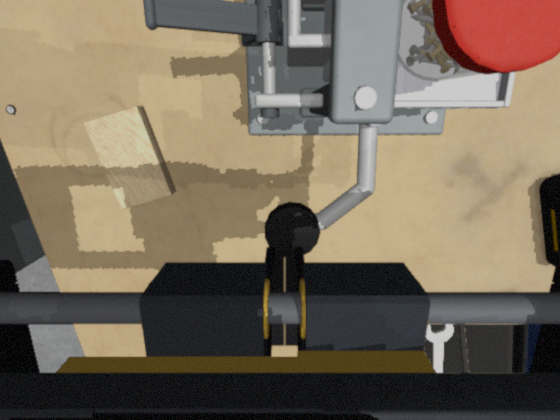

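step_arm([
  [0.003,0.001,-0.012,0,0,0],
  [0,0,-0.015,0,0,0],
  [0,0,-0.008,0,0,0],
  [0,0,-0.002,0,0,0],
  [0,0,-0.002,0,0,0],
  [0,0,-0.002,0,0,0],
  [0,0,-0.002,0,0,0],
  [0,0,-0.002,0,0,0],
])

```text
time: 22.78
position: [0.5845, -0.0015, 0.3315]
tool_rot: [0.76, 0.65, 0.0, 0.0]
ft_force: [-2.7, -0.1, 6.3]
grip_width: 0.0002
grip_force: 3.2
```

step_arm([
  [0,0,-0.003,0,0,0],
  [0,0,-0.003,0,0,0],
  [0,0,-0.003,0,0,0],
  [0,0,-0.003,0,0,0],
])

```text
time: 23.28
position: [0.5845, -0.0014, 0.3197]
tool_rot: [0.76, 0.65, 0.0, 0.001]
ft_force: [-2.0, 1.2, 6.7]
grip_width: 0.0005
grip_force: 3.3
```

step_arm([
  [0,0,-0.003,0,0,0],
  [0,0,-0.003,0,0,0],
  [0,0,-0.003,0,0,0],
])

```text
time: 23.65
position: [0.5845, -0.0014, 0.3107]
tool_rot: [0.76, 0.65, 0.0, 0.001]
ft_force: [-1.5, 0.6, 7.1]
grip_width: 0.0002
grip_force: 3.3
```

step_arm([
  [0,0,-0.003,0,0,0],
  [0,0,-0.003,0,0,0],
  [0,0,-0.003,0,0,0],
])

```text
time: 24.02
position: [0.5845, -0.0014, 0.3017]
tool_rot: [0.76, 0.65, 0.0, 0.001]
ft_force: [-1.8, -0.1, 7.0]
grip_width: 0.0005
grip_force: 3.3
```

Moved 31 mm at a steady 7 N: catch is clear. 43 mm to go.

step_arm([
  [0,0,-0.004,0,0,0],
  [0,0,-0.004,0,0,0],
  [0,0,-0.004,0,0,0],
  [0,0,-0.004,0,0,0],
  [0,0,-0.004,0,0,0],
  [0,0,-0.004,0,0,0],
  [0,0,-0.004,0,0,0],
  [0,0,-0.004,0,0,0],
  [0,0,-0.003,0,0,0],
  [0,0,0,0,0,0],
])

```text
time: 25.28
position: [0.5846, -0.0014, 0.2662]
tool_rot: [0.76, 0.65, 0.0, 0.0]
ft_force: [-1.4, 1.0, 4.3]
grip_width: 0.0003
grip_force: 2.2
```

step_arm([
  [0,0,-0.002,0,0,0],
  [0,0,-0.002,0,0,0],
  [0,0,-0.001,0,0,0],
  [0,0,-0.001,0,0,0],
])

```text
time: 25.78
position: [0.5846, -0.0014, 0.2603]
tool_rot: [0.76, 0.65, 0.0, 0.0]
ft_force: [-1.2, -0.1, 6.1]
grip_width: 0.0003
grip_force: 3.0
```

step_arm([
  [0,0,-0.001,0,0,0],
  [0,0,0,0,0,0],
])

```text
time: 26.02
position: [0.5846, -0.0014, 0.2592]
tool_rot: [0.76, 0.65, 0.0, 0.0]
ft_force: [-1.3, -0.0, 4.7]
grip_width: 0.0004
grip_force: 2.6
```

step_arm([
  [0,0,-0.0005,0,0,0],
  [0,0,-0.0005,0,0,0],
  [0,0,0,0,0,0],
])

```text
time: 26.4
position: [0.5846, -0.0014, 0.2586]
tool_rot: [0.76, 0.65, 0.0, 0.0]
ft_force: [-1.4, -0.3, 7.5]
grip_width: 0.0007
grip_force: 3.6
```

step_arm([
  [0,0,-0.0005,0,0,0],
  [0,0,0,0,0,0],
])

```text
time: 26.65
position: [0.5845, -0.0015, 0.2585]
tool_rot: [0.76, 0.65, 0.0, 0.0]
ft_force: [-2.8, -0.1, 10.2]
grip_width: 0.0005
grip_force: 5.0
```

step_arm([
  [0,0,0.003,0,0,0],
  [0,0,0.01,0,0,0],
  [0,0,0.04,0,0,0],
  [0,0,0.05,0,0,0],
  [0,0,0.05,0,0,0],
  [0,0,0,0,0,0],
  [0,0,0,0,0,0],
])

```text
time: 27.52
position: [0.584, -0.0014, 0.4098]
tool_rot: [0.76, 0.65, -0.0, -0.0]
ft_force: [-0.8, -0.1, 0.1]
grip_width: 0.0002
grip_force: 0.0
```

```bash
python3 - <<'E'
from h import *
o,c,P,ok=wrist(); print(o["position"],o["ft_force"])
m=ok&(np.hypot(P[...,0]-.584,P[...,1]+.002)<.012)&(P[...,2]>.05)&(P[...,2]<.16); print("pad",len(P[m]),np.median(P[m],0))
c=camera("scene"); cv2.imwrite("pics/s9.png",cv2.resize(c["pixels"][140:300,200:400],None,fx=3.5,fy=3.5,interpolation=cv2.INTER_CUBIC))
E
```

```text
[ 0.58399145 -0.00136471  0.40975242] [-0.77838105 -0.06891771  0.09984111]
pad 495 [ 0.58401686 -0.00177224  0.07661876]
```

View pics/s9.png

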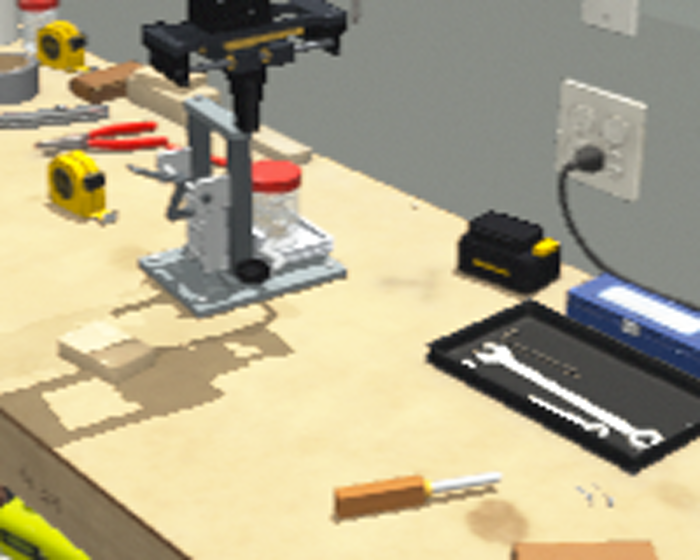

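The pad is at 76.6 mm (down at its stop). The tub stands upright at about (275,205), the rod lies flat at (420,490), and the arm is clear of everything.

```bash
python3 -c "
from rig import hand_in
print(hand_in())"
```

```text
the job is handed in; nothing more can be done
None
```

The job is handed in (the verdict wasn't shown): the catch was flicked clear at about 4 N, the rod is back flat on the bench at its starting spot, and the platform is down on its stop with the tub upright.

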